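# Prise open the wiring box cover

### The arm

A 6-joint arm with a two-finger parallel gripper is mounted at the origin on the work surface. World frame = base frame: x ahead of the robot, y to its left, z up, the work surface at z = 0. Lengths are in mm, angles in degrees, forces in N, time in s.
With the tool pointing down it reaches from about 300 to 850 mm from the base axis. Payload 4.2 kg.
Tool frame: the origin (TCP) lies on the centre line of the jaws, within the pads' length; the fingertips stand 11 mm ahead of it and the grasp point (between the pads) lies 8 mm behind it; z points along the fingers, y is the direction in which the jaws open and shut (so a half turn about z gives the same grasp; the last joint's range is limited). The gripper opens to 91 mm and grips with 3 to 60 N. Pads are 32 mm wide; open, the fingers measure 118 mm over their backs; the gripper's body (76 mm by 178 mm) begins 60 mm behind the grasp point.
Start: joints at [75.057, 18.312, 89.639, -0, 72.044, -1.146], TCP at [137.127, 558.425, 224.976] pointing down, gripper open.
Joint ranges: [-177.97, 177.97], [-48.28, 115.42], [12.27, 149.76], [-77.06, 257.06], [2.81, 150.46], [-146.56, 146.56]. Speed limits (degrees/s): [147.25, 147.25, 180, 180, 180, 180].

### API

Orientations are given as [roll, pitch, yaw] about the fixed x, y, z axes, in that order (R = Rz(yaw) Ry(pitch) Rx(roll)).
In Python, from workcell import env, grab_frame gives the robot as it stands. The module is installed in compiled form; this text tells all that it offers.
- The arm moves only by the tool arm_command, never from a script. Its argument "series" is one flat list of numbers, 6 for each row, row after row: the shift along the world's x, y, z each as a share of 400 mm, from -1 to 1, then the turn, a rotation vector about the world's x, y, z each as a share of 45 degrees, from -1 to 1. A call has 1 to 20 rows; each row shifts and turns the commanded pose from where the row before left it; what a row does not reach is not made up. A row lasts 1/12 s, in which the tool goes at most 41.7 mm and 7.16 degrees, less where a joint would pass 70% of its speed; a pose out of reach is approached as far as the arm can. A call with a number of a shift or a turn outside -1 to 1 is refused whole. A call with a gripper value outside its range is refused whole. "hand" is the opening, from 0 (shut) to 1 (fully open), set as the call begins (left out, the last holds). The fingers move at their own pace and stop on an object; "newtons" is the grip in N (left out, the last holds). Time passes only in rows, so rows that do not move let the fingers close. It gives the time, the measured TCP pose, the force and the opening at its end, in the units of the state.
- env.state(): the state, without advancing time (a new reading comes with each control period).
- grab_frame(name): name is "side" or "top" or "wrist"; returns a dict with "frame" (480x640x3 uint8, red, green, blue), "intrinsics" (3x3 intrinsics, pixels), "R" (3x3) and "t" (3): a world point X has camera coordinates R X + t; the wrist camera has in their place "tool_from_camera" (4x4, takes a point from camera to tool coordinates, whose origin is the TCP and whose axes are the flange's). Camera axes: x right, y down, z forward; pixel columns grow to the right and rows downward; lengths in mm; the calibration is good to about 2 mm. A picture is of the moment at which its call begins: read the wrist's pose just before it. There is no depth.
- env.job_done(): hands the job in, once; it reports no verdict.
The state is a dict: "time_s": time; "qpos": joint angles; "qvel": joint speeds; "effort": joint torques, N m; "ee_pos": TCP position; "ee_rot": TCP orientation; "force": force on the tool from outside, world axes, zero at the start; "torque": the same for the moment, N m; "gripper_width": finger opening in mm.
Only numpy, scipy, OpenCV 4.12 (cv2) and the standard library are available. Lean on these libraries where they do the work, as an engineer would, in place of code of your own. Each camera call takes 0.05 s, during which the arm holds its last target.

### The job

Pick up the flat blade tool and lever open the hinged cover of the wider of the two grey wiring boxes: slip the blade in through the notch under the cover's front edge, above the little sill opposite the hinge, and prise the cover up until it stands at least half way to upright and stays there by itself. Use only the blade on the cover, never the gripper, and leave the narrower box's cover shut. Then set the tool back down on the bench, lying flat as it was, without dropping it.

Things in the scene. Friction and masses are not known exactly. Their poses are not given: they have to be found in the camera images.
- blade_tool: Loose blade tool, 130 g. Origin: centre of the handle's flat underside; x runs to the blade's tip, z up. Black handle block 90 mm long (x -45 to 45), 20 wide (y), 28 high (z 0 to 28). Steel blade x 45 to 125 (the tip), 25 wide, 3 thick, level, mid-plane at z = 16. Balances near x = 30; grip the handle from above across its 20 mm width at x = 20 to 25.
- wide_notch (a point): WIDE wiring box (grey, 120 mm deep, 150 wide, 60 high, fixed): centre of its notch, on the front wall's outer face, 51 mm above the bench. x points level into the box, z up. Notch 60 wide (y), 18 high (z -9 to 9), under the cover; a sill as wide juts 12 mm out in front, top at z = -10. Inside free down to 28 mm above the bench. Hinge (two steel barrels): x = 120, z = 9.5, along y.
- wide_cover (a joint): Its cover's angle (plate 120 x 150 x 5 mm, 80 g, flush with the front face, hinged at the far edge): 0 shut, grows as the front edge rises, 1.57 upright, stop 1.8; starts 0 to 0.05. Stiff hinge: stays where left; the blade tip lifts it with 1 to 3 N, sliding along its underside. Tip raised 85 mm at 85 mm from the hinge: about 0.75; moved on towards the hinge: more.
- narrow_notch (a point): The same point and axes of the NARROW wiring box, to be left alone: same depth, height, cover and material, but 90 mm wide with a notch and sill 50 mm wide. Which box is on the left varies.
- narrow_cover (a joint): Angle of the narrow box's cover, same meaning; starts 0 to 0.05 and must stay shut.
Not all that is in view belongs to the job. What is shaped like the blade_tool but blue is not meant.

How it is judged (in metres and radians):
On the way:
1. the wide box's cover is being prised up by the blade (opened past 0.15 rad with the tool against it) (value of joint wide_cover above 0.15 rad and contact force between blade_tool and wide_cover above 0.1 N), for 0.04 s.
At the end, for the whole second after the job is handed in: the wide box's cover stands open by itself past 0.75 rad (43 degrees), with the tool off it; the narrow box's cover is still shut (under 0.12 rad); the blade tool lies flat on the bench (origin under 12 mm up, level within 10 degrees), released and at rest (value of joint wide_cover above 0.75 rad and value of joint narrow_cover below 0.12 rad and height (world z) of blade_tool below 0.012 m and angle between blade_tool's own z axis and vertical below 0.17 rad and linear speed of blade_tool below 0.02 m/s and contact force between blade_tool and wide_cover below 0.05 N); the robot touches nothing.
It fails at once if the gripper or arm touched the wide box's cover (contact force between any of the fingers, the arm and wide_cover above 0.5 N).
It fails at once if the narrow box's cover was opened (value of joint narrow_cover above 0.12 rad).
It fails at once if the tool was dropped (contact force between the fingers and blade_tool below 0.05 N and linear speed of blade_tool above 0.6 m/s).
It also fails if it takes over 61 s, if anything falls off the work surface, if the arm or the gripper's body presses on something with over 40 N, if the wrist force passes 120 N, or if a joint passes its speed limit or range.

## Working session

There is one attempt and no reset: what is moved stays moved. The work goes in short steps, Python scripts to look and compute and a tool call to move; the robot and the scene stay as the last step left them, time stands still between calls to the robot, and variables do not carry over. Pictures are saved under pics/ and viewed, and the job is handed in when it is done.

Besides the shell and the picture viewer there is one more tool, called after ">>>" as name(argument=value, ...) on one line, values as JSON. arm_command: Moves the arm, as the interface text tells. Shift numbers are shares of 400 mm and turn numbers shares of 45 degrees, none past 1 either way. Its arguments: {"type":"object","properties":{"series":{"type":"array"},"hand":{"type":"number"},"newtons":{"type":"number"}},"required":["series"]}

```bash
mkdir -p pics; ls; python3 - <<'E'
from workcell import env, grab_frame
import cv2, numpy as np, pickle
s=env.state(); print(s['time_s'],s['ee_pos'],s['ee_rot'],s['gripper_width'])
for n in ['side','top','wrist']:
    f=grab_frame(n); pickle.dump(f,open(f'{n}0.pkl','wb'))
    cv2.imwrite(f'pics/{n}0.png',f['frame'][:,:,::-1])
    print(n,{k:np.round(v,3).tolist() for k,v in f.items() if k!='frame'})
E
```

```text
pics
0.0 [136.98982577 557.96380221 224.13603143] [-1.79902176e+02 -3.89719614e-03  1.66203589e+02] 91.35436155434363
side {'intrinsics': [[556.767, 0.0, 321.146], [0.0, 556.767, 245.901], [0.0, 0.0, 1.0]], 'R': [[0.998, -0.058, 0.016], [-0.027, -0.671, -0.741], [0.053, 0.739, -0.672]], 't': [-501.613, 7.931, 1652.003]}
top {'intrinsics': [[529.679, 0.0, 325.585], [0.0, 529.679, 236.523], [0.0, 0.0, 1.0]], 'R': [[0.022, -1.0, 0.004], [-0.985, -0.023, -0.171], [0.171, -0.0, -0.985]], 't': [-83.239, 484.53, 1551.412]}
wrist {'intrinsics': [[354.003, 0.0, 316.323], [0.0, 354.003, 237.498], [0.0, 0.0, 1.0]], 'tool_from_camera': [[0.0, -0.96, -0.282, 79.261], [1.0, 0.0, -0.0, 0.949], [0.0, -0.282, 0.96, -160.445], [0.0, 0.0, 0.0, 1.0]]}
```

View pics/side0.png

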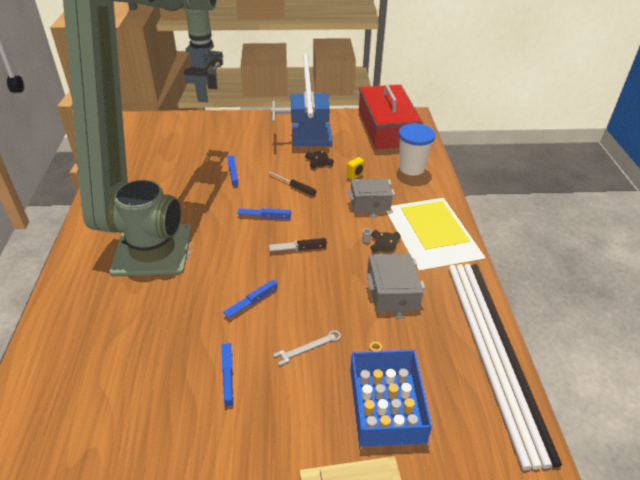

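View pics/top0.png

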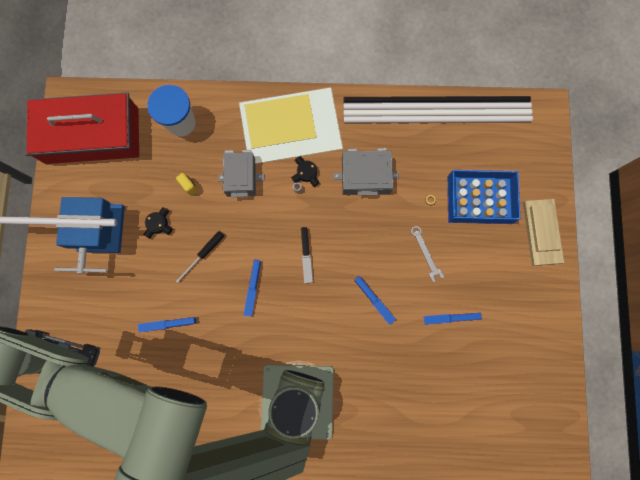

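View pics/wrist0.png

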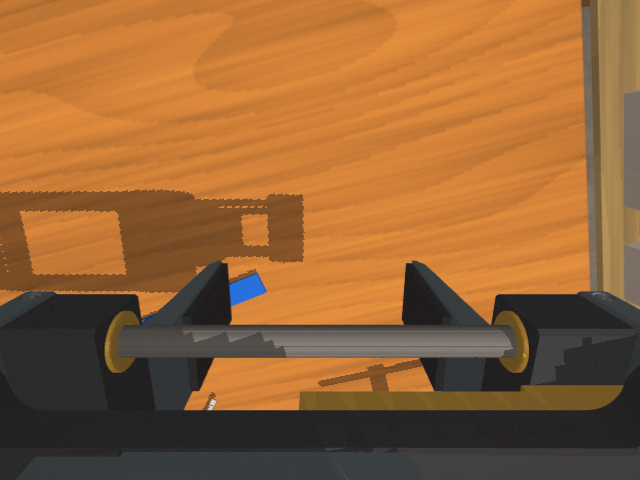

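Candidates for the tool: black handle with steel blade at top (306,255) / side (298,245); black screwdriver at top (200,257); blue look-alikes at (253,288), (375,300), (452,319), (168,324). I choose (306,255). Boxes: top (367,172) looks wide and (239,174) narrow. Next, close crops.

```bash
python3 - <<'E'
import cv2
t=cv2.imread('pics/top0.png'); s=cv2.imread('pics/side0.png')
a=cv2.resize(t[135:290,270:420],None,fx=4,fy=4,interpolation=cv2.INTER_CUBIC)[:600]
cv2.imwrite('pics/c1.png',cv2.resize(t[140:290,270:420],(600,600),interpolation=cv2.INTER_CUBIC))
cv2.imwrite('pics/c2.png',cv2.resize(s[170:330,260:440],(675,600),interpolation=cv2.INTER_CUBIC))
E
```

```text
(no output)
```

View pics/c1.png

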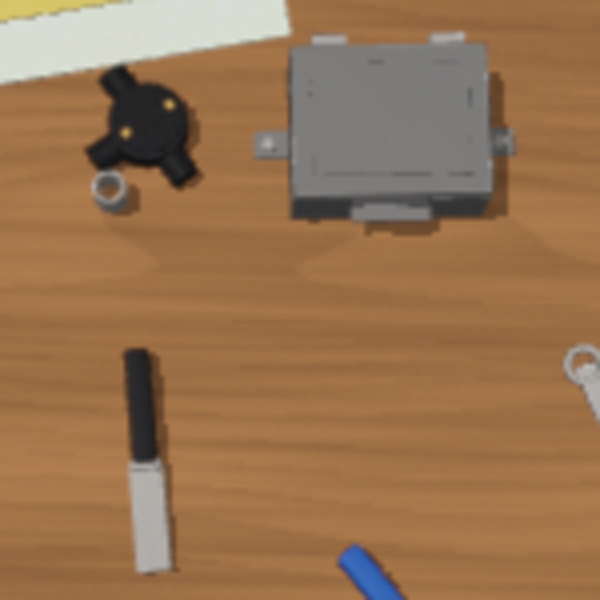

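View pics/c2.png

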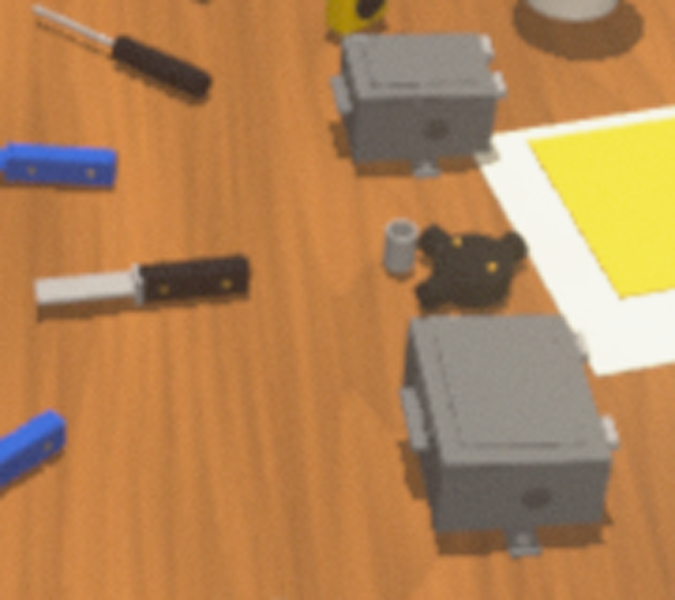

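The crops confirm it: the black-handled tool has its blade pointing towards the robot. The wide box (top about 367,172) has its sill facing the robot and steel hinge barrels at the far edge. Next I measure by masks.

```bash
cat > h.py <<'E'
import numpy as np, cv2
def cast(f,u,v,z,R=None,t=None):
    K=f['intrinsics']; R=f['R'] if R is None else R; t=f['t'] if t is None else t
    d=R.T@np.linalg.inv(K)@np.array([u,v,1.0]); c=-R.T@t
    return c+d*(z-c[2])/d[2]
def proj(f,X):
    p=f['R']@np.array(X)+f['t']; p=f['intrinsics']@p; return p[:2]/p[2]
E
python3 - <<'E'
import pickle,numpy as np,cv2
from h import *
for name,roiT,roiB in [('top',(290,220,325,290),(330,140,402,200)),('side',(262,232,332,258),(362,248,428,318))]:
    f=pickle.load(open(name+'0.pkl','rb')); im=f['frame']; hsv=cv2.cvtColor(im,cv2.COLOR_RGB2HSV)
    x0,y0,x1,y1=roiT; h=hsv[y0:y1,x0:x1]
    for nm,m,z in [('handle',h[...,2]<60,28),('blade',(h[...,1]<70)&(h[...,2]>110),17.5)]:
        m=m.astype(np.uint8)*255
        n,l,st,c=cv2.connectedComponentsWithStats(m); k=1+np.argmax(st[1:,4])
        pts=np.argwhere(l==k)[:,::-1].astype(np.float32)+[x0,y0]
        W=np.array([cast(f,*p,z)[:2] for p in pts]).astype(np.float32)
        r=cv2.minAreaRect(W); print(name,nm,len(W),np.round(r[0],1),np.round(r[1],1),round(r[2],1),W.mean(0))
    if name=='top':
        for q in [(292,193),(491,193),(487,44),(293,44)]:
            print('corner',np.round(cast(f,270+q[0]/4-.4,140+q[1]/4-.4,65.5),1))
        for q in [(350,218),(432,218)]: print('sill front',np.round(cast(f,270+q[0]/4-.4,140+q[1]/4-.4,41),1))
    else:
        s=160/600
        for q in [(440,460),(610,455),(412,318),(570,318)]: print('corner',np.round(cast(f,260+q[0]*s-.4,170+q[1]*s-.4,65.5),1))
E
```

```text
top handle 148 [473.7 -10.3] [81.1 16.7] 5.9 [474.14032  -10.382115]
top blade 247 [391.4 -18.4] [83.8 27.2] 6.3 [390.40805  -18.504374]
corner [ 632.1 -120.3   65.5]
corner [ 635.6 -270.1   65.5]
corner [ 752.8 -267.    65.5]
corner [ 749.3 -119.1   65.5]
sill front [ 620.1 -165.6   41. ]
sill front [ 621.5 -228.2   41. ]Traceback (most recent call last):
  File "<stdin>", line 8, in <module>
    return _wrapfunc(a, 'argmax', axis=axis, out=out, **kwds)
    return bound(*args, **kwds)
ValueError: attempt to get argmax of an empty sequence
```

>>> arm_command(series=[0.033,-0.0594,-0.01,0,0,-0.1487,0.033,-0.0594,-0.01,0,0,-0.1487,0.033,-0.0594,-0.01,0,0,-0.1487,0.033,-0.0594,-0.01,0,0,-0.1487,0.033,-0.0594,-0.01,0,0,-0.1487,0.033,-0.0594,-0.01,0,0,-0.1487,0.033,-0.0594,-0.01,0,0,-0.1487,0.033,-0.0594,-0.01,0,0,-0.1487,0.033,-0.0594,-0.01,0,0,-0.1487,0.033,-0.0594,-0.01,0,0,-0.1487,0.033,-0.0594,-0.01,0,0,-0.1487,0.033,-0.0594,-0.01,0,0,-0.1487,0.033,-0.0594,-0.01,0,0,-0.1487,0.033,-0.0594,-0.01,0,0,-0.1487,0.033,-0.0594,-0.01,0,0,-0.1487,0.033,-0.0594,-0.01,0,0,-0.1487,0.033,-0.0594,-0.01,0,0,-0.1487,0.033,-0.0594,-0.01,0,0,-0.1487,0.033,-0.0594,-0.01,0,0,-0.1487,0.033,-0.0594,-0.01,0,0,-0.1487], hand=0.6, newtons=45)

```text
time_s: 1.82
ee_pos: [401.4, 81.9, 144.7]
ee_rot: [-180.0, 0.0, 32.0]
force: [-0.5, 0.6, 0.6]
gripper_width: 54.8
```

>>> arm_command(series=[0.0258,-0.0472,-0.0225,0,0,-0.1178,0.0258,-0.0472,-0.0225,0,0,-0.1178,0.0258,-0.0472,-0.0225,0,0,-0.1178,0.0258,-0.0472,-0.0225,0,0,-0.1178,0.0258,-0.0472,-0.0225,0,0,-0.1178,0,0,0,0,0,0,0,0,0,0,0,0])

```text
time_s: 2.4
ee_pos: [452.4, -11.7, 99.4]
ee_rot: [-180.0, 0.1, 5.8]
force: [0.1, 0.0, 0.1]
gripper_width: 54.9
```

```bash
cat >> h.py <<'E'
def wristRt(f,s):
    # returns R,t world->cam
    from scipy.spatial.transform import Rotation as Ro
    T=np.eye(4); T[:3,:3]=Ro.from_euler('xyz',s['ee_rot'],degrees=True).as_matrix(); T[:3,3]=s['ee_pos']
    M=np.linalg.inv(T@f['tool_from_camera']); return M[:3,:3],M[:3,3]
E
python3 - <<'E'
from workcell import env, grab_frame
from h import *
import pickle
s=env.state(); print(s['time_s'],np.round(s['qpos'],1),s['ee_pos'],s['ee_rot'])
f=grab_frame('wrist'); f['R'],f['t']=wristRt(f,s); pickle.dump(f,open('w1.pkl','wb'))
cv2.imwrite('pics/w1.png',f['frame'][:,:,::-1])
for X in [(-45,-10,28),(-45,10,28),(45,-10,28),(45,10,28)]:
    a=np.radians(185.6); X=[475+X[0]*np.cos(a)-X[1]*np.sin(a),-10.3+X[0]*np.sin(a)+X[1]*np.cos(a),28]; print(proj(f,X))
E
```

```text
2.4 [ -2.9  14.8 115.4   0.   49.9  81.2] [452.44215475 -11.7459946   99.36396823] [-1.79978419e+02  1.03852128e-01  5.81622446e+00]
[303.35649254 154.4836113 ]
[334.69690943 154.60979288]
[304.16803327 284.51587372]
[332.34291548 284.61726943]
```

View pics/w1.png

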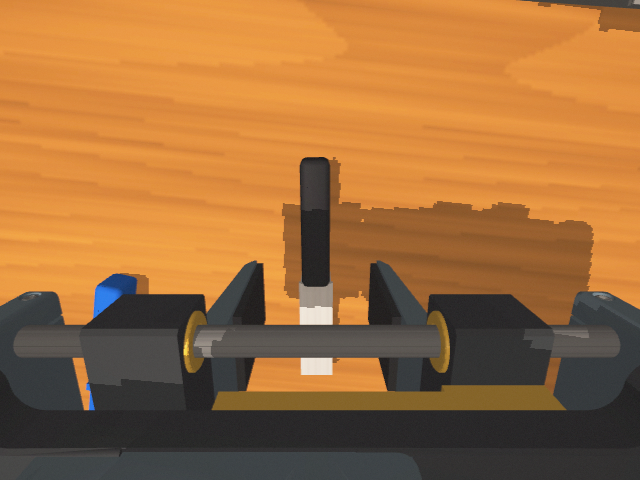

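The handle lies centred between the pads (columns 300–330, rows 157–286) with the blade behind it, so I descend and grip.

>>> arm_command(series=[0,0,-0.05,0,0,0,0,0,-0.05,0,0,0,0,0,-0.05,0,0,0,0,0,-0.03,0,0,0,0,0,-0.02,0,0,0,0,0,-0.01,0,0,0,0,0,0,0,0,0,0,0,0,0,0,0])

```text
time_s: 3.12
ee_pos: [453.1, -10.9, 16.5]
ee_rot: [180.0, -0.1, 5.9]
force: [1.0, -1.3, 0.0]
gripper_width: 54.8
```

>>> arm_command(series=[0,0,0,0,0,0,0,0,0,0,0,0,0,0,0,0,0,0,0,0,0,0,0,0,0,0,0,0,0,0,0,0,0,0,0,0,0,0,0,0,0,0,0,0,0,0,0,0], hand=0, newtons=50)

```text
time_s: 3.78
ee_pos: [452.8, -11.2, 16.1]
ee_rot: [180.0, -0.0, 5.9]
force: [-0.5, 0.4, 3.0]
gripper_width: 19.8
```

>>> arm_command(series=[0,0,0.04,0,0,0,0,0,0.08,0,0,0,0,0,0.1,0,0,0,0.0047,-0.0187,0,0,0,0.1558,0.0047,-0.0187,0,0,0,0.1558,0.0047,-0.0187,0,0,0,0.1558,0.0047,-0.0187,0,0,0,0.1558,0.0047,-0.0187,0,0,0,0.1558,0.0047,-0.0187,0,0,0,0.1558,0.0047,-0.0187,0,0,0,0.1558,0.0047,-0.0187,0,0,0,0.1558,0.0047,-0.0187,0,0,0,0.1558,0.0047,-0.0187,0,0,0,0.1558,0.0047,-0.0187,0,0,0,0.1558,0.0047,-0.0187,0,0,0,0.1558,0.0047,-0.0187,0,0,0,0.1558,0.0047,-0.0187,0,0,0,0.1558,0.0047,-0.0187,0,0,0,0.1558,0.0047,-0.0187,0,0,0,0.1558,0.0047,-0.0187,0,0,0,0.1558])

```text
time_s: 5.45
ee_pos: [484.3, -138.6, 103.5]
ee_rot: [-180.0, -0.1, 125.4]
force: [0.5, -0.5, -1.1]
gripper_width: 19.3
```

>>> arm_command(series=[0.0047,-0.0187,0,0,0,0.1558,0.0047,-0.0187,0,0,0,0.1558,0.0047,-0.0187,0,0,0,0.1558,0.0047,-0.0187,0,0,0,0.1558,0.0047,-0.0187,0,0,0,0.1558,0.0047,-0.0187,0,0,0,0.1558,0.0047,-0.0187,0,0,0,0.1558,0.0047,-0.0187,0,0,0,0.1558,0,0,0,0,0,0,0,0,0,0,0,0])

```text
time_s: 6.28
ee_pos: [499.3, -198.1, 103.5]
ee_rot: [180.0, -0.1, -179.1]
force: [-0.8, -0.0, -2.5]
gripper_width: 19.8
```

```bash
python3 - <<'E'
from workcell import env, grab_frame
from h import *
import pickle
s=env.state(); print(s['time_s'],np.round(s['qpos'],1),s['ee_pos'],s['ee_rot'],s['gripper_width'])
for n in ['wrist','side','top']:
    s=env.state();f=grab_frame(n)
    if n=='wrist': f['R'],f['t']=wristRt(f,s)
    pickle.dump(f,open(n+'2.pkl','wb'))
    im=f['frame'][:,:,::-1]
    if n=='side': im=cv2.resize(im[120:330,240:460],(628,600),interpolation=cv2.INTER_CUBIC)
    if n=='top': im=cv2.resize(im[130:290,270:470],(750,600),interpolation=cv2.INTER_CUBIC)
    cv2.imwrite(f'pics/{n}2.png',im)
E
```

```text
6.2833 [ -22.9   21.2  104.6    0.    54.3 -113.8] [ 499.32926971 -198.09080422  103.45447145] [ 1.79953768e+02 -6.26607539e-02 -1.79077154e+02] 19.775212021705787
```

View pics/wrist2.png

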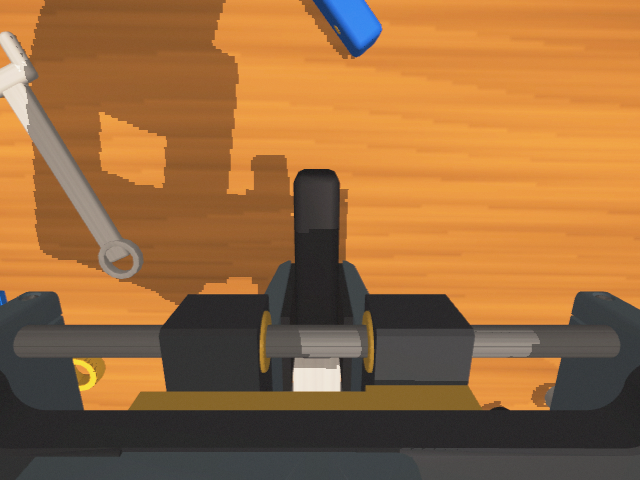

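View pics/side2.png

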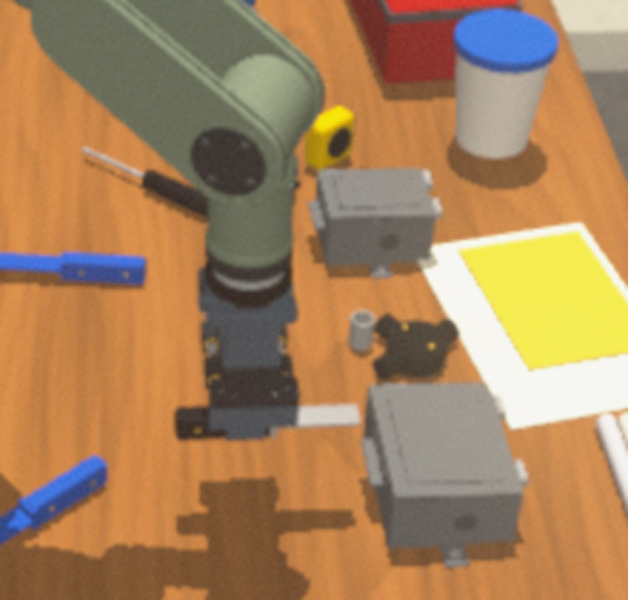

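View pics/top2.png

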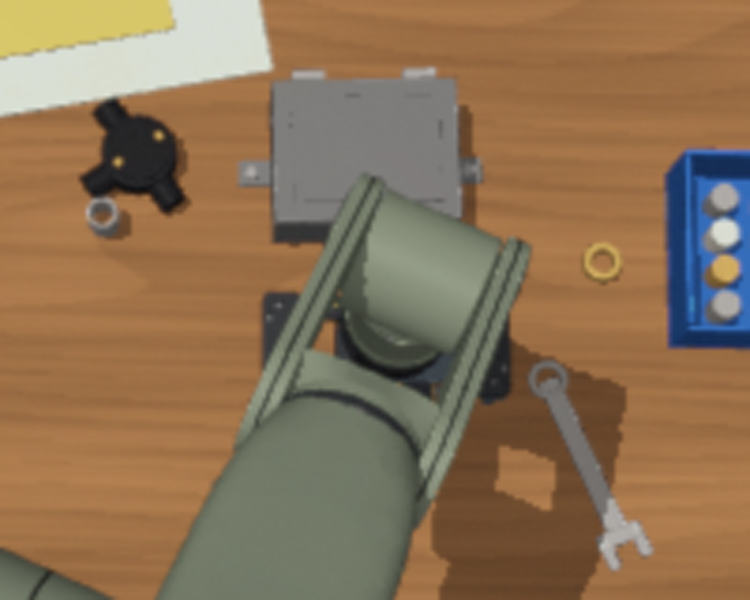

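```bash
python3 - <<'E'
import pickle
from h import *
f=pickle.load(open('side2.pkl','rb'))
for dy in (-12.5,12.5): print(proj(f,[499.3+103,-196.5+dy,103.5]))
hsv=cv2.cvtColor(f['frame'],cv2.COLOR_RGB2HSV)[255:275,338:372]
m=((hsv[...,1]<70)&(hsv[...,2]>120)).astype(np.uint8)
c=max(cv2.findContours(m,cv2.RETR_EXTERNAL,cv2.CHAIN_APPROX_NONE)[0],key=cv2.contourArea).reshape(-1,2)+[338,255]
print(c[:,0].max(),c[c[:,0]>=c[:,0].max()-1], c[:,0].min())
E
```

```text
[364.35288142 266.9240205 ]
[363.26852709 260.34210997]
365 [[364 268]
 [365 267]
 [365 266]
 [365 265]
 [365 264]
 [364 263]
 [364 262]] 344
```

>>> arm_command(series=[0,0,-0.05,0,0,0,0,0,-0.05,0,0,0,0,0,-0.034,0,0,0,0,0,0,0,0,0,0,0,0,0,0,0])

```text
time_s: 6.85
ee_pos: [499.3, -197.7, 50.0]
ee_rot: [180.0, -0.1, -178.9]
force: [-0.0, -0.1, -0.8]
gripper_width: 19.5
```

```bash
python3 - <<'E'
from workcell import env, grab_frame
from h import *
import pickle
s=env.state(); print(s['time_s'],s['ee_pos'],s['ee_rot'],s['gripper_width'])
f=grab_frame('side'); pickle.dump(f,open('side3.pkl','wb')); im=f['frame'][:,:,::-1]
cv2.imwrite('pics/side3.png',cv2.resize(im[220:330,290:440],(800,587),interpolation=cv2.INTER_CUBIC))
for dy in (-12.5,12.5): print(proj(f,[s['ee_pos'][0]+103,-196.5+dy,s['ee_pos'][2]]))
E
```

```text
6.85 [ 499.29007067 -197.67111387   50.0209355 ] [ 1.79953472e+02 -8.60779399e-02 -1.78882104e+02] 19.541218286276127
[363.00032073 281.16026035]
[361.95818014 274.56081241]
```

View pics/side3.png

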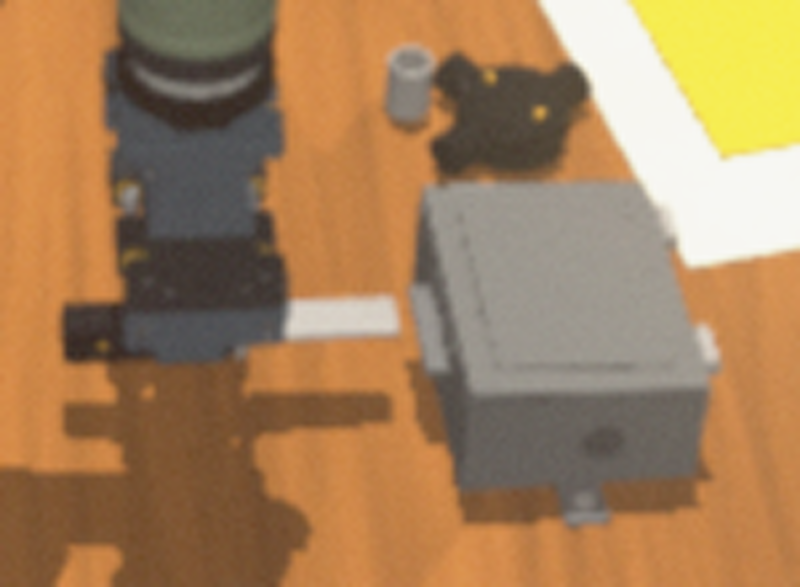

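The blade is level with the notch and in line with the sill (blade tip at 365,279; sill centre about 371,281). I insert.

>>> arm_command(series=[0.02,0.0004,0,0,0,0,0.02,0.0004,0,0,0,0,0.02,0.0004,0,0,0,0,0.02,0.0004,0,0,0,0,0.02,0.0004,0,0,0,0,0,0,0,0,0,0])

```text
time_s: 7.4
ee_pos: [542.2, -197.6, 50.7]
ee_rot: [-180.0, 0.2, -178.8]
force: [-0.0, -0.3, -1.6]
gripper_width: 19.6
```

>>> arm_command(series=[0.02,0.0004,0,0,0,0,0.02,0.0004,0,0,0,0,0.02,0.0004,0,0,0,0,0,0,0,0,0,0])

```text
time_s: 7.73
ee_pos: [565.9, -197.1, 50.5]
ee_rot: [-180.0, 0.1, -178.8]
force: [-0.3, 0.2, -1.6]
gripper_width: 19.6
```

```bash
python3 - <<'E'
from workcell import env, grab_frame
from h import *
import pickle
s=env.state(); print(s['time_s'],s['ee_pos'],s['ee_rot'],s['gripper_width'],s['force'])
f=grab_frame('side'); im=f['frame'][:,:,::-1]
cv2.imwrite('pics/side4.png',cv2.resize(im[220:330,290:440],(800,587),interpolation=cv2.INTER_CUBIC))
E
```

```text
7.7333 [ 565.90302792 -197.12333888   50.49373631] [-1.79965004e+02  1.30723960e-01 -1.78835269e+02] 19.587776274302936 [-0.34522904  0.16971373 -1.59113066]
```

View pics/side4.png

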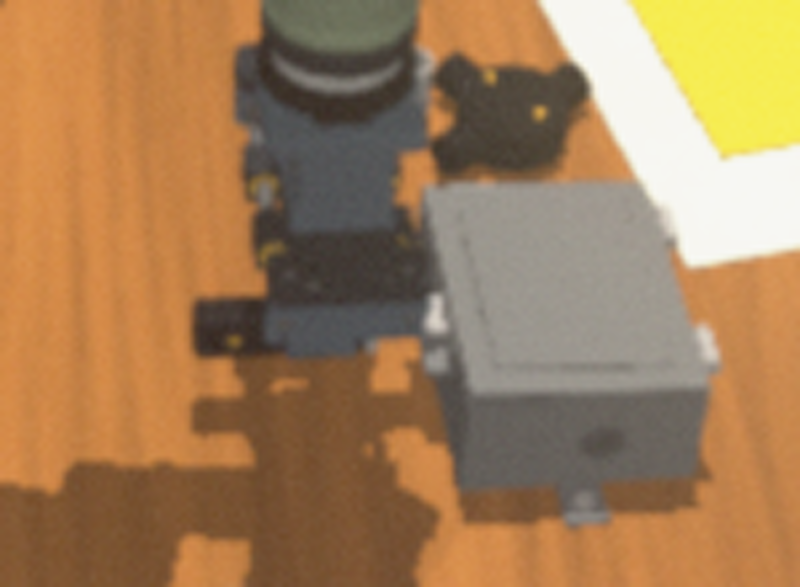

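The blade went through the notch with no contact force. Next I lift.

>>> arm_command(series=[0,0,0.015,0,0,0,0,0,0.015,0,0,0,0,0,0.015,0,0,0,0,0,0.015,0,0,0,0,0,0.015,0,0,0,0,0,0.015,0,0,0,0,0,0.015,0,0,0])

```text
time_s: 8.37
ee_pos: [563.5, -196.9, 93.1]
ee_rot: [180.0, -0.0, -178.9]
force: [0.9, -0.2, -3.5]
gripper_width: 19.6
```

```bash
python3 - <<'E'
from workcell import env, grab_frame
from h import *
s=env.state(); print(s['time_s'],s['ee_pos'],s['ee_rot'],s['gripper_width'],s['force'])
f=grab_frame('side'); im=f['frame'][:,:,::-1]
cv2.imwrite('pics/side5.png',cv2.resize(im[200:330,290:440],(692,600),interpolation=cv2.INTER_CUBIC))
E
```

```text
8.3667 [ 563.49032561 -196.90109438   93.05001621] [ 1.79995524e+02 -1.33791715e-02 -1.78859017e+02] 19.620849201535037 [ 0.90276203 -0.22547154 -3.51473695]
```

View pics/side5.png

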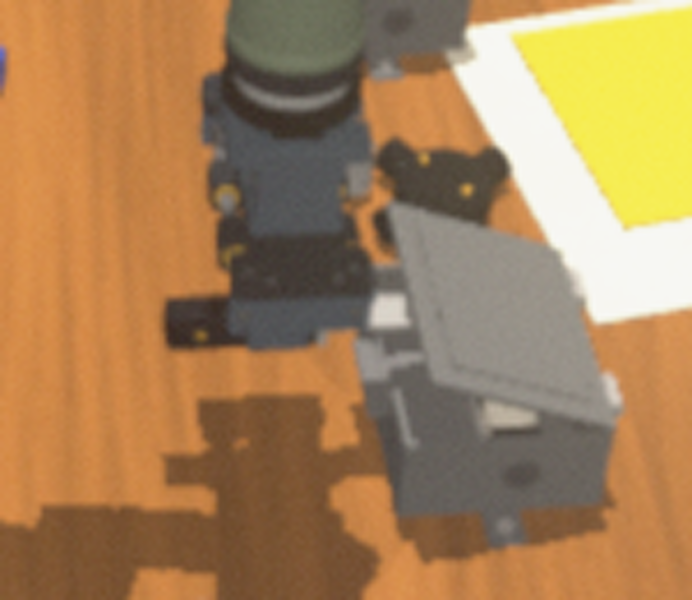

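The cover is rising on the blade and the narrow box is untouched. I go on up and in.

>>> arm_command(series=[0.005,0,0.016,0,0,0,0.005,0,0.016,0,0,0,0.005,0,0.016,0,0,0,0.005,0,0.016,0,0,0,0.005,0,0.016,0,0,0,0.005,0,0.016,0,0,0,0.005,0,0.016,0,0,0,0.0125,0,0.004,0,0,0,0.0125,0,0.004,0,0,0,0.0125,0,0.004,0,0,0,0.0125,0,0.004,0,0,0,0.0125,0,0.004,0,0,0,0.0125,0,0.006,0,0,0,0.0125,0,0.006,0,0,0])

```text
time_s: 9.58
ee_pos: [613.1, -196.8, 149.8]
ee_rot: [180.0, -0.0, -178.9]
force: [-0.5, 0.1, -2.9]
gripper_width: 20.1
```

```bash
python3 - <<'E'
from workcell import env, grab_frame
from h import *
s=env.state(); print(s['time_s'],s['ee_pos'],s['ee_rot'],s['gripper_width'],s['force'])
f=grab_frame('side'); im=f['frame'][:,:,::-1]
cv2.imwrite('pics/side6.png',cv2.resize(im[180:330,290:440],(600,600),interpolation=cv2.INTER_CUBIC))
E
```

```text
9.5833 [ 613.14186155 -196.76873998  149.75646107] [ 1.79974983e+02 -3.80284764e-02 -1.78850108e+02] 20.051089715576705 [-0.52145383  0.05212472 -2.89953052]
```

View pics/side6.png

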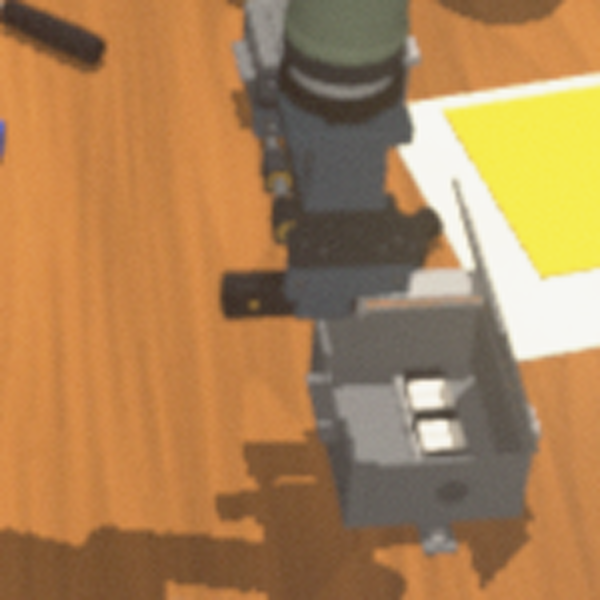

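The cover stands at about 1.2 rad. I withdraw the blade and move to the free area.

>>> arm_command(series=[-0.02,0,-0.004,0,0,0,-0.03,0,-0.004,0,0,0,-0.05,0,0,0,0,0,-0.06,0,0,0,0,0,-0.06,0,0,0,0,0,-0.06,0,0,0,0,0,-0.05,0,0,0,0,0,0,0.05,-0.04,0,0,0,0,0.06,-0.05,0,0,0,0,0.06,-0.05,0,0,0,0,0.06,-0.05,0,0,0,0,0,0,0,0,0])

```text
time_s: 10.63
ee_pos: [476.9, -101.3, 67.7]
ee_rot: [179.8, -0.4, -178.7]
force: [-0.9, 0.9, -1.4]
gripper_width: 19.3
```

```bash
python3 - <<'E'
from workcell import env, grab_frame
from h import *
s=env.state(); print(s['time_s'],s['ee_pos'],s['ee_rot'],s['gripper_width'],s['force'])
f=grab_frame('side'); im=f['frame'][:,:,::-1]
cv2.imwrite('pics/side7.png',cv2.resize(im[150:330,240:440],(667,600),interpolation=cv2.INTER_CUBIC))
E
```

```text
10.6333 [ 476.87368396 -101.2568901    67.73398993] [ 179.80376212   -0.42812075 -178.74089858] 19.329951918630954 [-0.90479604  0.94572898 -1.36734299]
```

View pics/side7.png

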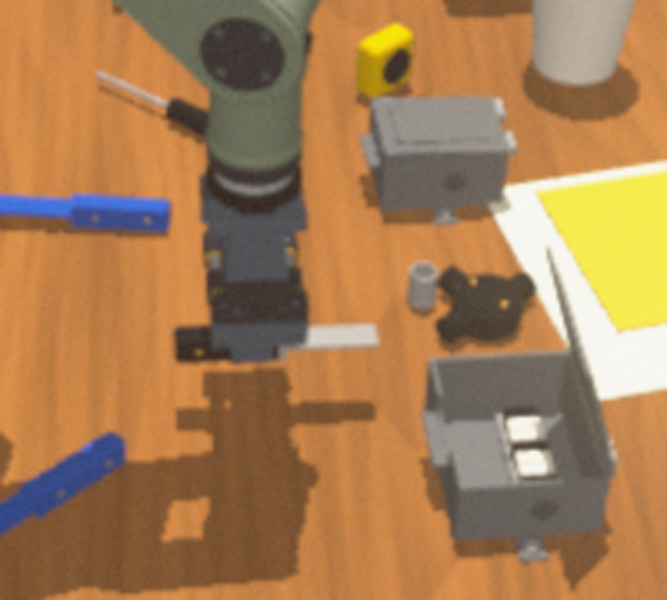

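The cover stays open and the blade is still level. I lower the tool.

>>> arm_command(series=[0,0,-0.04,0,0,0,0,0,-0.04,0,0,0,0,0,-0.02,0,0,0,0,0,-0.015,0,0,0,0,0,-0.006,0,0,0,0,0,-0.003,0,0,0,0,0,0,0,0,0,0,0,0,0,0,0])

```text
time_s: 11.35
ee_pos: [481.2, -105.1, 21.8]
ee_rot: [-180.0, 0.1, -178.9]
force: [0.5, 0.0, -2.0]
gripper_width: 19.7
```

>>> arm_command(series=[0,0,-0.003,0,0,0,0,0,-0.003,0,0,0,0,0,-0.003,0,0,0,0,0,-0.003,0,0,0,0,0,0,0,0,0,0,0,0,0,0,0])

```text
time_s: 11.85
ee_pos: [480.7, -104.8, 16.3]
ee_rot: [180.0, -0.0, -178.9]
force: [-0.0, -0.1, -1.8]
gripper_width: 20.0
```

>>> arm_command(series=[0,0,-0.001,0,0,0,0,0,0,0,0,0,0,0,0,0,0,0])

```text
time_s: 12.1
ee_pos: [480.8, -104.9, 16.1]
ee_rot: [180.0, 0.0, -178.9]
force: [-1.3, 0.4, 1.7]
gripper_width: 19.9
```

>>> arm_command(series=[0,0,-0.001,0,0,0,0,0,0,0,0,0,0,0,0,0,0,0])

```text
time_s: 12.35
ee_pos: [480.8, -104.9, 16.1]
ee_rot: [180.0, 0.0, -178.9]
force: [-1.4, -0.3, 4.6]
gripper_width: 19.9
```

>>> arm_command(series=[0,0,-0.001,0,0,0,0,0,0,0,0,0,0,0,0,0,0,0])

```text
time_s: 12.6
ee_pos: [480.7, -104.9, 16.1]
ee_rot: [180.0, 0.0, -178.9]
force: [-2.2, 1.1, 8.5]
gripper_width: 19.9
```

The tool is on the bench. I back off the last 0.6 mm, release, then rise.

>>> arm_command(series=[0,0,0.0015,0,0,0,0,0,0,0,0,0])

```text
time_s: 12.77
ee_pos: [480.8, -104.9, 16.1]
ee_rot: [180.0, 0.0, -178.9]
force: [-0.9, 0.1, 4.6]
gripper_width: 19.4
```

>>> arm_command(series=[0,0,0,0,0,0,0,0,0,0,0,0,0,0,0,0,0,0,0,0,0,0,0,0,0,0,0,0,0,0,0,0,0,0,0,0,0,0,0,0,0,0,0,0,0,0,0,0], hand=0.6)

```text
time_s: 13.43
ee_pos: [480.8, -104.9, 15.8]
ee_rot: [180.0, 0.0, -178.9]
force: [-0.7, 0.2, -0.2]
gripper_width: 54.4
```

>>> arm_command(series=[0,0,0.02,0,0,0,0,0,0.04,0,0,0,0,0,0.08,0,0,0,0,0,0.08,0,0,0,0,0,0.08,0,0,0,0,0,0.08,0,0,0,-0.04,0.08,0,0,0,0,-0.04,0.08,0,0,0,0,-0.04,0.08,0,0,0,0,-0.04,0.08,0,0,0,0,-0.04,0.08,0,0,0,0,0,0.08,0,0,0,0,0,0.08,0,0,0,0,0,0.08,0,0,0,0,0,0,0,0,0,0,0,0,0,0,0,0])

```text
time_s: 14.77
ee_pos: [400.5, 152.2, 168.2]
ee_rot: [-180.0, 0.0, -178.7]
force: [-0.5, -0.9, -0.2]
gripper_width: 54.6
```

```bash
python3 - <<'E'
from workcell import env, grab_frame
from h import *
import pickle
s=env.state(); print(s['time_s'],s['ee_pos'],s['gripper_width'],s['force'])
f=grab_frame('side'); im=f['frame'][:,:,::-1]
cv2.imwrite('pics/side8.png',cv2.resize(im[150:330,240:440],(667,600),interpolation=cv2.INTER_CUBIC))
pickle.dump(f,open('side8.pkl','wb'))
g=grab_frame('top'); cv2.imwrite('pics/top8.png',g['frame'][:,:,::-1]); pickle.dump(g,open('top8.pkl','wb'))
E
```

```text
14.7667 [400.50340133 152.20180638 168.2385464 ] 54.60153389290565 [-0.45844773 -0.91342697 -0.17538495]
```

View pics/side8.png

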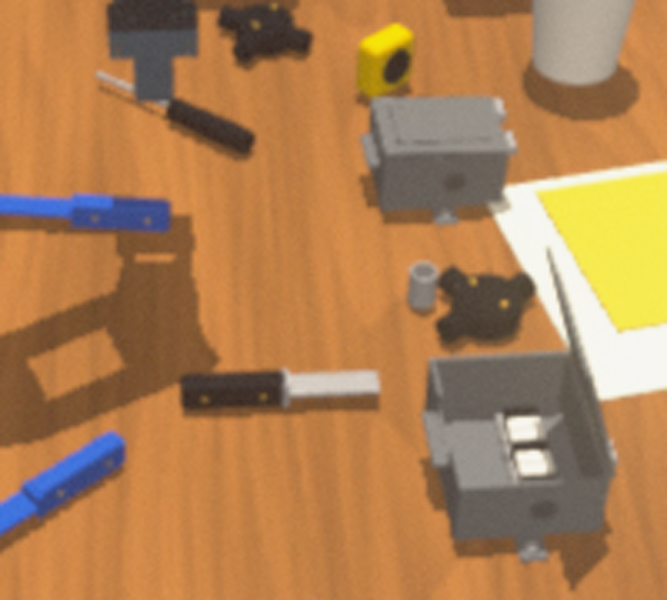

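View pics/top8.png

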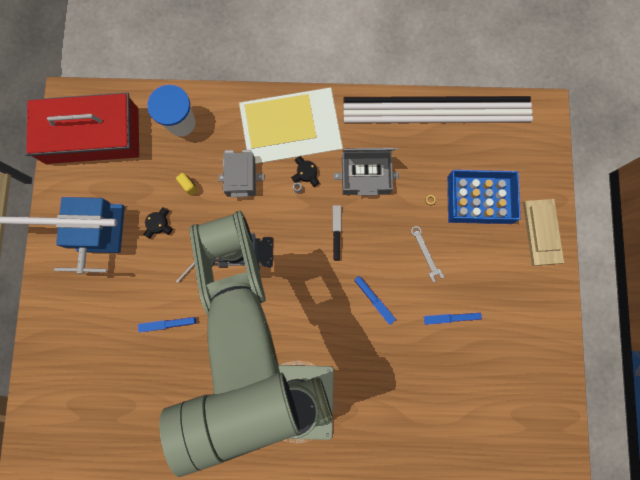

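The tool lies flat on the bench (side crop 182–380, row 390), the wide cover stands open and the narrow one is shut. One quick angle estimate, then I hand in.

```bash
python3 - <<'E'
import pickle
from h import *
f=pickle.load(open('side8.pkl','rb'))
for th in (0.9,1.05,1.2,1.35): print(th,[np.round(proj(f,[754-120*np.cos(th),y,60.5+120*np.sin(th)]),1).tolist() for y in(-119,-269)])
print('observed far top corner',240+549*.3,150+250*.3)
E
```

```text
0.9 [[390.3, 229.1], [399.3, 268.2]]
1.05 [[396.2, 226.1], [405.7, 265.1]]
1.2 [[402.5, 223.7], [412.6, 262.7]]
1.35 [[409.1, 222.0], [419.8, 261.0]]
observed far top corner 404.7 225.0
```

The cover stands at about 1.2 rad, well past 0.75.

```bash
python3 - <<'E'
from workcell import env
print(env.job_done()); print(env.state()['time_s'])
E
```

```text
the job is handed in; nothing more can be done
None
the job is handed in; nothing more can be done
```

I picked up the black-handled blade tool and turned it to face the wide box. I slid the blade through the notch, prised the cover up, and set the tool back on the bench. I handed the job in with the robot clock at about 15 s of the 61 s allowed; handing in gave no verdict.

Last checks, all from the camera pictures and the arm's force readings:
- **Wide cover:** it stands open by itself at about 1.2 rad, estimated from one corner in the side view. Only the blade was used on it, and I saw no gripper or arm contact.
- **Narrow cover:** it looks shut in both views, though I did not measure its angle.
- **Tool:** it lies flat and released near x 480, y -105 mm. It was lowered until the bench took its weight, so it was not dropped.
- **Arm:** the gripper is open and clear of everything, with about 0.2 N vertical and at most about 1 N sideways on the wrist.

One reading disagreed: right after the set-down descent the arm read 21.8 mm high where I expected about 18. I put it down to the arm still settling, and went down in small steps until it touched.

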